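# Half-open the shelf lamp's shutter and switch it on under the grille

## Task

Get the shelf lamp going: slide the shutter on its roof along from the closed stop until it clicks into the next stop, the half-open middle one, and never on past it towards the third. Only then switch the lamp on by lifting the paddle switch hidden under the overhanging steel grille, from below, until it snaps up. Leave the other kitchen things standing where they are.

Things in the scene. Friction and masses are not known exactly. Their poses are not given: they have to be found in the camera images.
- lamp: Fixed grey box-shaped shelf lamp, 110 deep (its x) x 300 wide (its y) x 165 mm high. Origin: centre of its underside, on the work surface; z up. Its front face (x = -55 mm) looks along its -x, roughly to the robot. Two guide rails along y on the roof (x = -42 and +42 mm, 12 mm wide, tops at 174 mm) hold the shutter.
- grille_edge (a point): Middle of the front bar (8 mm round) of the steel grille lip that overhangs the lamp's front by 58 mm: in the lamp's frame x = -109, y = 0, z = 148 mm. 5 mm bars every 18 mm run from it back to the face, over y = -135 to +135 mm. Brackets with slanting 8 mm struts carry it at both ends; between them the space below is open.
- half_stud (a point): Middle one of three small brass studs on the roof's front rail, at x = -42, y = 0, z = 178 mm (top) in the lamp's frame. The studs, at y = -40, 0 and +40 mm, mark where the shutter's tab stands at the closed, half-open and fully open stops.
- shutter (a joint): Travel (m) of the steel shutter plate (68 x 90 mm, 5 mm thick, top at 173 mm) over the light port in the lamp's roof, along the lamp's +y. Spring click stops: 0 closed (the start, within a few mm), 0.040 half open, 0.080 fully open. About 5 N gets it over the hump between the first two; let go within 15 mm of a stop it draws itself in.
- shutter_tab (a point): Centre of the upright steel tab in the middle of the shutter plate, by which it is moved: 14 mm thick along the lamp's y, 60 mm along its x, 40 mm tall (its centre 193 mm, its top 213 mm above the work surface). At the closed stop it stands at x = 0, y = -40 mm in the lamp's frame.
- switch (a joint): Angle of the lamp's paddle switch, rad: 0 = off, paddle pointing straight out from the front face, 5 degrees down; 0.60 = on, 29 degrees above level. Snap action: lifted past 0.30 it snaps up by itself and stays. About 3 N upwards at its edge is enough. The hinge line runs along the lamp's y on the front face (x = -55 mm), 100 mm up.
- switch_edge (a point): Middle of the steel paddle's rounded front edge (10 mm round). Paddle: 80 mm wide (y = -10 to +70 mm in the lamp's frame), 40 mm from hinge to edge, 5 mm thick. Off, the edge is at x = -95, y = 30, z = 97 mm; on, at x = -90, z = 120 mm. The grille above reaches 18 mm farther out, so a finger must come in tilted from the front, below it, and lift.
- bowl: Bystander: open glass bowl, 140 mm across, 60 mm high, beside the lamp's left (+y) end. Origin: centre of its underside.
- lid: Bystander: round orange silicone lid lying flat in front of the lamp, 120 mm across, 22 mm high with its knob. Origin: centre of its underside.
- coaster: Bystander: round wooden coaster, 100 mm across, 10 mm thick, in front of the lamp to the left. Origin: centre of its underside.
- whistle: Bystander: steel pressure cooker whistle, 40 mm across, 62 mm high, standing on the coaster. Origin: centre of its underside.
- spice_box: Bystander: white plastic spice box with a hinged flap, 82 x 120 x 55 mm high, in front of the lamp to the right. Origin: centre of its underside.
- tumbler: Bystander: steel tumbler, 72 mm across, 100 mm high, beside the lamp's right (-y) end. Origin: centre of its underside.
- spoon: Bystander: spoon lying behind the lamp.

How it is judged (in metres and radians):
On the way, in this order (a step that is already met when the one before it is completed fails the run):
1. the shutter is in its half-open middle stop while the switch is still off (value of joint shutter between 0.034 and 0.046 m and value of joint switch below 0.2 rad), for 0.2 s.
2. the paddle switch has snapped up to on (value of joint switch above 0.5 rad), for 0.2 s.
At the end, for the whole second after the job is handed in: The shutter rests in its half-open stop (0.040 m, within 6 mm), the paddle switch is up (above 0.50 rad), and every bystander is within 30 mm of where it stood (value of joint shutter between 0.034 and 0.046 m and value of joint switch above 0.5 rad and velocity of joint shutter between -0.01 and 0.01 m/s and not (distance of any of bowl, lid, coaster, whistle, spice_box, tumbler, spoon from where it was at the start of the episode above 0.03 m)); the robot touches nothing.
It fails at once if the shutter is run past the half-open stop towards the third (beyond 0.058 m) (value of joint shutter above 0.058 m).
It fails at once if the switch is thrown (past 0.30 rad) while the shutter is not yet half open (below 0.034 m) (value of joint switch above 0.3 rad and value of joint shutter below 0.034 m).
It fails at once if a bystander is shifted by more than 30 mm (distance of any of bowl, lid, coaster, whistle, spice_box, tumbler, spoon from where it was at the start of the episode above 0.03 m).
It also fails if it takes over 45 s, if anything falls off the work surface, if the arm or the gripper's body presses on something with over 40 N, if the wrist force passes 120 N, or if a joint passes its speed limit or range.

## Robot

A 6-joint arm with a two-finger parallel gripper is mounted at the origin on the work surface. World frame = base frame: x ahead of the robot, y to its left, z up, the work surface at z = 0. Lengths are in mm, angles in rad, forces in N, time in s.
With the tool pointing down it reaches from about 300 to 775 mm from the base axis. Payload 14.6 kg.
Tool frame: the origin (TCP) lies on the front face of the gripper's body, between the roots of the fingers; the fingertips stand 97 mm ahead of it and the grasp point (between the pads) lies 78 mm ahead of it; z points along the fingers, y is the line along which they close (so a half turn about z gives the same grasp; the last joint's range is limited). The gripper opens to 94 mm and grips with 3 to 60 N. Pads are 16 mm wide; open, the fingers measure 119 mm over their backs; the gripper's body (75 mm by 177 mm) begins 78 mm behind the grasp point.
Start: joints at [1.072, 0.3, 1.521, -0, 1.321, -0.067], TCP at [230.175, 499.509, 302.646] pointing down, gripper open.
Joint ranges: [-3.03, 3.03], [-0.79, 2.21], [0.23, 2.52], [-1.04, 4.18], [0, 3.07], [-2.55, 2.55]. Speed limits (rad/s): [2.22, 2.22, 2.57, 3.14, 3.14, 3.14].

## Interface

Orientations are given as [roll, pitch, yaw] about the fixed x, y, z axes, in that order (R = Rz(yaw) Ry(pitch) Rx(roll)).
In Python, from cell import * gives the robot as it stands.
- The arm moves only by the tool carry_out, never from a script. Its arguments are lists of equal length, an entry for each row: "slide": the shift along the world's x, y, z scaled (see below), a list of three; "dr": the turn, a rotation vector about the world's x, y, z scaled (see below), a list of three; "gripper": the opening in per cent of the stroke, from 0 (shut) to 100 (fully open). A call has 1 to 10 rows; each row is the pose to reach, as a shift and turn from the pose commanded when the call began, turning the shorter way round; what a row does not reach only later rows make up. The controller multiplies each number of a shift by 0.25 m and each number of a turn by 360 degrees. A row lasts 1/12 s, in which the tool goes at most 41.7 mm and 7.16 degrees, less where a joint would pass 70% of its speed; a pose out of reach is approached as far as the arm can. A call with a number of a shift or a turn outside -1 to 1 is refused whole. A call with a gripper value outside its range is refused whole. The fingers move at their own pace and stop on an object; "newtons" is the grip in N (left out, the last holds). Time passes only in rows, so rows that repeat a pose let the fingers close. It gives the time, the measured TCP pose, the force, the opening and the grip force at its end, in the units of the state.
- read_state(): the state, without advancing time (a new reading comes with each control period).
- camera(name): name is "side" or "top" or "wrist"; returns the picture (400x640x3 uint8, red, green, blue); there is no depth.
- camera_model(name): a dict with "vfov" (degrees; the focal length in pixels is half the picture's height over the tangent of half this angle, whatever the lens; pixels are square), "cx", "cy" (the principal point, pixels), "R" (3x3) and "t" (3): a world point X has camera coordinates R X + t. Camera axes: x right, y down, z forward; pixel columns grow to the right and rows downward; lengths in mm; the calibration is good to about 2 mm. The wrist camera is an equidistant fisheye: a pixel r from the principal point sees the ray r / f radians off the axis. A picture is of the moment at which its call begins: read the wrist's pose just before it. camera_model takes no time and is no camera call; for the wrist camera it gives the pose at the moment of the call.
- sign_off(): hands the job in; it is judged then, once.
The state is a dict: "clock": time; "joints": joint angles; "qd": joint speeds; "effort": joint torques, N m; "eef_pos": TCP position; "eef_rot": TCP orientation; "wrist_force": force on the tool from outside, world axes, zero at the start; "moment": the same for the moment, N m; "finger_gap": finger opening in mm; "finger_force": force on a finger pad.
Only numpy, scipy, OpenCV 4.12 (cv2) and the standard library are available. Lean on these libraries where they do the work, as an engineer would, in place of code of your own. Each camera call takes 0.05 s, during which the arm holds its last target. There are 200 camera calls.

## Working session

There is one attempt and no reset: what is moved stays moved. The work goes in short steps, Python scripts to look and compute and a tool call to move; the robot and the scene stay as the last step left them, time stands still between calls to the robot, and variables do not carry over. Pictures are saved under pics/ and viewed, at most 10 in all, crops included, and the job is handed in when it is done.

Besides the shell and the picture viewer there is one more tool, called by a JSON object that holds its "api" and its "payload". carry_out: Moves the arm, as the interface text tells. Its arguments: {"type":"object","properties":{"slide":{"type":"array","items":{"type":"array","items":{"type":"number","minimum":-1,"maximum":1}}},"dr":{"type":"array","items":{"type":"array","items":{"type":"number","minimum":-1,"maximum":1}}},"gripper":{"type":"array","items":{"type":"number"}},"newtons":{"type":"number"}},"required":["slide","dr","gripper"]}

```bash
mkdir -p pics; python3 - <<'E'
from cell import *
import cv2
for n in ("top","side"):
    m=camera_model(n); print(n,m)
    cv2.imwrite(f"pics/{n}0.png",camera(n)[:,:,::-1])
print(read_state())
E
```

```text
top {'vfov': 48.13314960202669, 'cx': 315.6746007494789, 'cy': 204.02618453142637, 'R': array([[ 1.18331857e-02, -9.99928493e-01,  1.72738157e-03],
       [-9.93514987e-01, -1.19526192e-02, -1.13071240e-01],
       [ 1.13083802e-01, -3.78186490e-04, -9.93585382e-01]]), 't': array([  41.05723548,  622.13149261, 1134.25802761])}
side {'vfov': 53.5549905912748, 'cx': 320.1549768910712, 'cy': 197.26063840802618, 'R': array([[ 0.9931241 , -0.11655156,  0.01096611],
       [-0.08094121, -0.75131586, -0.6549603 ],
       [ 0.08457566,  0.64956925, -0.75558371]]), 't': array([-592.28993258,  176.32550392,  882.37841825])}
{'clock': 0.1, 'joints': array([ 1.07243208e+00,  3.00437046e-01,  1.52150153e+00, -2.16049197e-05,
        1.32072091e+00, -6.66312239e-02]), 'qd': array([ 5.54649172e-04, -8.04898342e-04, -2.30006644e-03, -3.41276401e-06,
        1.85175997e-03,  9.53763459e-04]), 'effort': array([ 6.10006646e-04, -5.32640147e+01, -3.53281975e+01,  7.09775789e-02,
        2.34594400e-02, -7.25219735e-06]), 'eef_pos': array([230.10351914, 499.40729284, 302.13861109]), 'eef_rot': array([-3.14052680e+00, -5.01507571e-05,  2.70986496e+00]), 'wrist_force': array([-0.0921202 ,  0.43897047,  0.93540407]), 'moment': array([0.04771899, 0.04886674, 0.01159243]), 'finger_force': 0.0, 'finger_gap': 93.77221198407314}
```

View pics/top0.png

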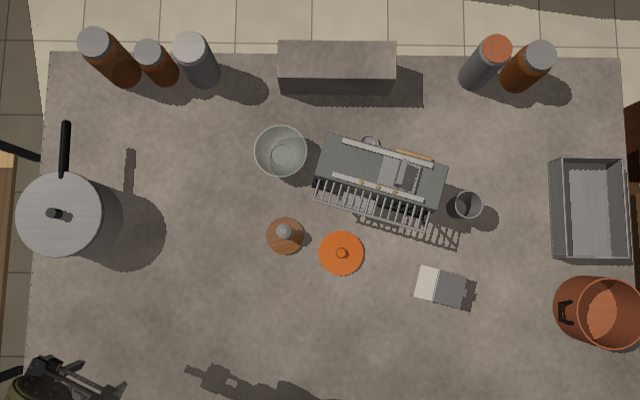

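View pics/side0.png

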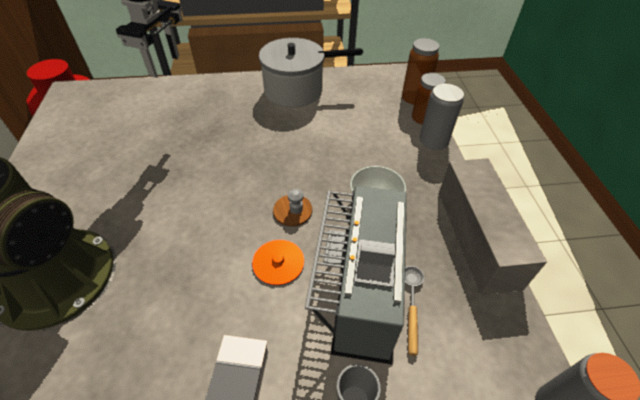

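The top view shows the lamp around (380,170), turned about 15°. The tab is near (408,173), the studs run from (361,181) to about (395,191), the lid is at (341,252) and the whistle at (285,232). I'll measure the studs and rails next.

```bash
cat > h.py <<'E'
import numpy as np, cv2
from cell import *
def ray(n,uv,m=None):
    m=m or camera_model(n); f=200/np.tan(np.radians(m["vfov"]/2)); R=np.array(m["R"]); t=np.array(m["t"])
    d=np.array([(uv[0]-m["cx"])/f,(uv[1]-m["cy"])/f,1.])
    if n=="wrist":
        r=np.hypot(d[0],d[1]); d=np.array([d[0]/r*np.sin(r),d[1]/r*np.sin(r),np.cos(r)]) if r>0 else d
    return -R.T@t, R.T@d
def onz(n,uv,z):
    c,d=ray(n,uv); return c+d*(z-c[2])/d[2]
def proj(n,X,m=None):
    m=m or camera_model(n); f=200/np.tan(np.radians(m["vfov"]/2)); p=np.array(m["R"])@X+m["t"]
    if n=="wrist":
        r=np.hypot(p[0],p[1]); a=np.arctan2(r,p[2]); return np.array([m["cx"]+f*a*p[0]/r,m["cy"]+f*a*p[1]/r])
    return np.array([m["cx"]+f*p[0]/p[2],m["cy"]+f*p[1]/p[2]])
def blobs(im,lo,hi,box,amin=3):
    h=cv2.cvtColor(im,cv2.COLOR_RGB2HSV); k=cv2.inRange(h,lo,hi); x0,y0,x1,y1=box
    q=np.zeros_like(k); q[y0:y1,x0:x1]=k[y0:y1,x0:x1]
    n,_,s,c=cv2.connectedComponentsWithStats(q); return [(s[i,4],c[i].round(1)) for i in range(1,n) if s[i,4]>=amin]
E
python3 - <<'E'
from h import *
T=cv2.imread("pics/top0.png")[:,:,::-1].copy(); S=cv2.imread("pics/side0.png")[:,:,::-1].copy()
print("zcam",-camera_model("top")["R"].T@camera_model("top")["t"])
for n,im,box in (("top",T,(350,172,405,200)),("side",S,(340,210,364,270))):
    for a,c in blobs(im,(8,90,90),(30,255,255),box,2): print(n,a,c,onz(n,c,177).round(1))
for n,im,box,z in (("top",T,(300,220,380,290),5),("side",S,(240,230,320,300),5)):
    for a,c in blobs(im,(5,150,80),(20,255,255),box,100): print("lid",n,a,c,onz(n,c,z).round(1))
a=cv2.resize(T[120:250,300:480],None,fx=4,fy=4,interpolation=cv2.INTER_CUBIC)
cv2.imwrite("pics/c1.png",a[:,:,::-1])
E
```

```text
zcam [ 489.34491427   48.91936152 1197.25645325]
top 11 [361.1 181.4] [659.3 -55.6 177. ]
top 13 [377.5 186.3] [648.3 -93.4 177. ]
top 13 [394.4 190.8] [ 638.3 -132.3  177. ]
side 17 [356.1 222.4] [658.1 -55.4 177. ]
side 20 [354.4 239.2] [648. -94. 177.]
side 23 [351.9 257.1] [ 636.7 -132.2  177. ]
lid top 1556 [340.5 252.6] [496.4 -18.8   5. ]
lid side 1864 [277.7 262.1] [496.1 -20.6   5. ]
```

View pics/c1.png

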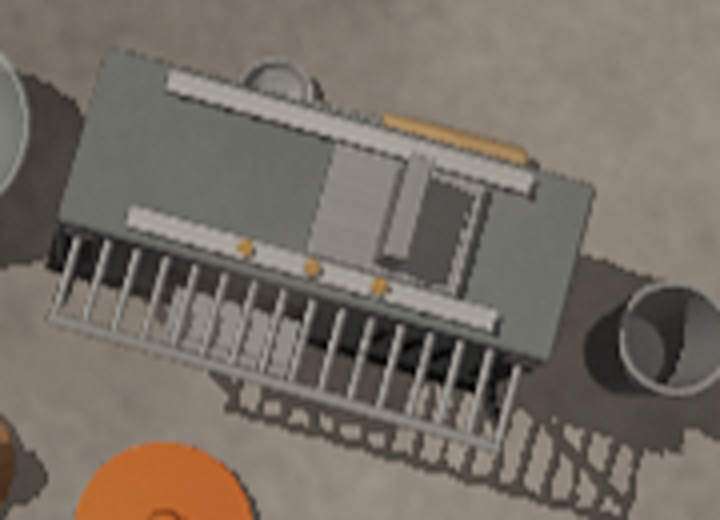

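The studs agree in both views to about 1 mm: spacing is 40 mm, lamp yaw about -15.5°, origin about (688.7,-104.8), and the tab at about (678,-143). I'll move above the tab.

{"api": "carry_out", "payload": {"slide": [[0,0,0.3],[0.7,-1,0.32],[0.7,-1,0.32],[0.7,-1,0.32],[0.7,-1,0.32],[0.7,-1,0.32],[0.7,-1,0.32],[0.7,-1,0.32],[0.7,-1,0.32],[0.7,-1,0.32]], "dr": [[0,0,0],[0,0,0.0258],[0,0,0.0258],[0,0,0.0258],[0,0,0.0258],[0,0,0.0258],[0,0,0.0258],[0,0,0.0258],[0,0,0.0258],[0,0,0.0258]], "gripper": [100,100,100,100,100,100,100,100,100,100]}}

```text
clock: 0.93
eef_pos: [406.9, 246.8, 382.9]
eef_rot: [-3.141, 0.001, 2.868]
wrist_force: [-0.1, 0.2, 0.3]
finger_gap: 93.8
finger_force: 0.0
```

{"api": "carry_out", "payload": {"slide": [[0.7,-1,0],[0.7,-1,0],[0.7,-1,0],[0.7,-1,0],[0.7,-1,0],[0.7,-1,0],[0.7,-1,0],[0.7,-1,0],[0.7,-1,0],[0.7,-1,0]], "dr": [[0,0,0],[0,0,0],[0,0,0],[0,0,0],[0,0,0],[0,0,0],[0,0,0],[0,0,0],[0,0,0],[0,0,0]], "gripper": [100,100,100,100,100,100,100,100,100,100]}}

```text
clock: 1.77
eef_pos: [580.1, 0.1, 381.9]
eef_rot: [-3.142, -0.001, 2.871]
wrist_force: [0.3, 0.1, -0.5]
finger_gap: 94.3
finger_force: 0.0
```

{"api": "carry_out", "payload": {"slide": [[0.392,-0.572,0],[0.392,-0.572,0],[0.392,-0.572,0],[0.392,-0.572,0],[0.392,-0.572,0],[0.392,-0.572,0],[0.392,-0.572,0]], "dr": [[0,0,0],[0,0,0],[0,0,0],[0,0,0],[0,0,0],[0,0,0],[0,0,0]], "gripper": [100,100,100,100,100,100,100]}}

```text
clock: 2.35
eef_pos: [678.0, -141.5, 382.6]
eef_rot: [3.141, -0.0, 2.873]
wrist_force: [0.3, 0.8, -0.3]
finger_gap: 93.9
finger_force: 0.0
```

```bash
python3 - <<'E'
from h import *
s=read_state(); print(s["clock"],s["eef_pos"],s["eef_rot"],s["joints"].round(2))
m=camera_model("wrist"); im=camera("wrist"); cv2.imwrite("pics/w1.png",im[:,:,::-1]); np.savez("w1",**m)
for y in(-40,):
  print("tab top pred", proj("wrist",np.array([678,-143.4,213]),m))
for p in ([659,-55.5,178],[648.2,-93.7,178],[637.5,-132.3,178]): print(proj("wrist",np.array(p),m).round(1))
print(blobs(im,(8,90,90),(30,255,255),(0,0,640,400),8))
E
```

```text
2.35 [ 678.02679027 -141.49036322  382.6120002 ] [ 3.14126547e+00 -4.17889281e-04  2.87322742e+00] [-0.26  0.61  0.9   0.    1.63 -1.56]
tab top pred [319.28752865 214.41082515]
[403.6 162. ]
[362.4 160.9]
[319.4 160.6]
[(np.int32(4616), array([367.3,  42.6])), (np.int32(1787), array([458.1,  52.8])), (np.int32(6265), array([ 16.3, 161.1])), (np.int32(39), array([41.4, 67.2])), (np.int32(76), array([318.5, 159.5])), (np.int32(74), array([361.5, 160.1])), (np.int32(71), array([402.5, 161. ])), (np.int32(34), array([637.3, 256.5])), (np.int32(44), array([486.5, 277.2])), (np.int32(254), array([500.2, 299.4])), (np.int32(122), array([138.7, 297. ]))]
```

View pics/w1.png

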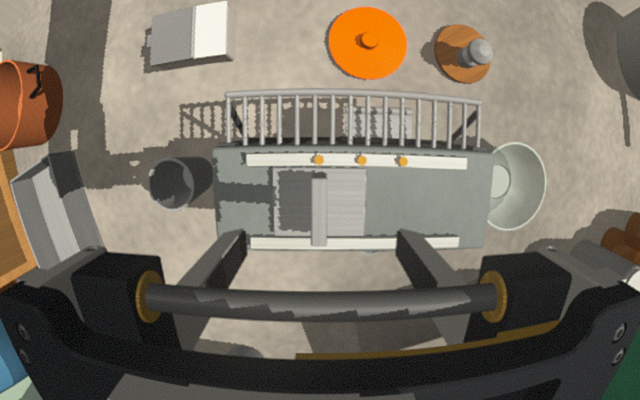

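The wrist view shows the tab at x≈319, in line with the closed stud (318,160) and centred between the fingers. Stud predictions agree to about 1 px. I'll descend and grip.

{"api": "carry_out", "payload": {"slide": [[0,-0.004,-0.15],[0,-0.006,-0.3],[0,-0.006,-0.388],[0,-0.006,-0.388],[0,-0.006,-0.388],[0,-0.006,-0.388]], "dr": [[0,0,0],[0,0,0],[0,0,0],[0,0,0],[0,0,0],[0,0,0]], "gripper": [100,100,100,100,100,100]}}

```text
clock: 2.9
eef_pos: [678.4, -144.0, 288.8]
eef_rot: [3.142, 0.004, 2.873]
wrist_force: [-0.1, -0.0, -0.6]
finger_gap: 94.0
finger_force: 0.0
```

{"api": "carry_out", "payload": {"slide": [[0,0,0],[0,0,0],[0,0,0],[0,0,0],[0,0,0],[0,0,0],[0,0,0],[0,0,0],[0,0,0],[0,0,0]], "dr": [[0,0,0],[0,0,0],[0,0,0],[0,0,0],[0,0,0],[0,0,0],[0,0,0],[0,0,0],[0,0,0],[0,0,0]], "gripper": [10,10,10,10,10,10,10,10,10,10], "newtons": 15}}

```text
clock: 3.73
eef_pos: [678.2, -145.0, 285.6]
eef_rot: [-3.142, -0.0, 2.872]
wrist_force: [0.9, -0.3, -0.2]
finger_gap: 30.7
finger_force: 0.0
```

{"api": "carry_out", "payload": {"slide": [[0,0.006,0],[0,0.006,0],[0,0.006,0],[0,0.006,0],[0,0.006,0],[0,0.006,0]], "dr": [[0,0,0],[0,0,0],[0,0,0],[0,0,0],[0,0,0],[0,0,0]], "gripper": [10,10,10,10,10,10]}}

```text
clock: 4.23
eef_pos: [678.2, -143.5, 285.7]
eef_rot: [3.142, -0.0, 2.872]
wrist_force: [-1.6, 0.2, -0.4]
finger_gap: 14.1
finger_force: 15.0
```

Gripped, with the gap at 14.1 mm. I'll slide 40 mm along lamp +y, gently.

{"api": "carry_out", "payload": {"slide": [[0.006,0.022,0],[0.012,0.044,0],[0.018,0.066,0],[0.024,0.088,0],[0.03,0.11,0],[0.036,0.132,0],[0.042,0.152,0],[0.042,0.152,0],[0.042,0.152,0],[0.042,0.152,0]], "dr": [[0,0,0],[0,0,0],[0,0,0],[0,0,0],[0,0,0],[0,0,0],[0,0,0],[0,0,0],[0,0,0],[0,0,0]], "gripper": [10,10,10,10,10,10,10,10,10,10]}}

```text
clock: 5.07
eef_pos: [688.7, -105.6, 285.7]
eef_rot: [3.142, 0.0, 2.872]
wrist_force: [3.2, 0.1, -1.1]
finger_gap: 14.0
finger_force: 15.0
```

{"api": "carry_out", "payload": {"slide": [[0,0,0],[0,0,0],[0,0,0],[0,0,0],[0,0,0.03],[0,0,0.12],[0,0,0.24],[0,0,0.36],[0,0,0.4],[0,0,0.4]], "dr": [[0,0,0],[0,0,0],[0,0,0],[0,0,0],[0,0,0],[0,0,0],[0,0,0],[0,0,0],[0,0,0],[0,0,0]], "gripper": [60,60,60,60,60,60,60,60,60,60]}}

```text
clock: 5.9
eef_pos: [688.7, -105.5, 389.3]
eef_rot: [3.141, 0.005, 2.872]
wrist_force: [-0.5, -0.2, 0.6]
finger_gap: 56.0
finger_force: 0.0
```

```bash
python3 - <<'E'
from h import *
s=read_state(); print(s["clock"],s["eef_pos"],s["eef_rot"],s["joints"].round(2),s["finger_gap"])
m=camera_model("wrist"); im=camera("wrist"); cv2.imwrite("pics/w2.png",im[90:290,200:520,::-1].repeat(2,0).repeat(2,1))
L=lambda x,y,z:np.array([688.7+.964*x+.266*y,-104.8-.266*x+.964*y,z])
np.set_printoptions(suppress=True)
print("tab ends if half (crop px)",[((proj("wrist",L(x,0,213),m)-[200,90])*2).round(0) for x in(-30,30)])
# pose plan: tool axis forward-down 30deg, tool y = lamp y
from scipy.spatial.transform import Rotation as Ro
a=np.radians(32); z=np.array([.964*np.cos(a),-.266*np.cos(a),-np.sin(a)]); y=np.array([.266,.964,0]); x=np.cross(y,z)
Rt=Ro.from_matrix(np.c_[x,y,z]); R0=Ro.from_euler("xyz",s["eef_rot"])
print("turn/360:",np.degrees((Rt*R0.inv()).as_rotvec())/360, "rpy",Rt.as_euler("xyz"))
for nm,tip in (("pre",L(-170,30,70)),("in",L(-86,30,80)),("up",L(-86,30,103))): print(nm,tip-97*z)
E
```

```text
5.9 [ 688.73338596 -105.51182193  389.33958811] [3.14128027 0.00545262 2.87189286] [-0.2   0.62  0.87 -0.    1.65 -1.51] 55.95998890134133
tab ends if half (crop px) [array([245., 172.]), array([244., 306.])]
turn/360: [-0.04270375 -0.15445032  0.00004249] rpy [-3.14159265  1.01230265  2.87235868]
pre [453.50071862  -8.77866302 121.40216863]
in [534.47671862 -31.12266302 131.40216863]
up [534.47671862 -31.12266302 154.40216863]
```

View pics/w2.png

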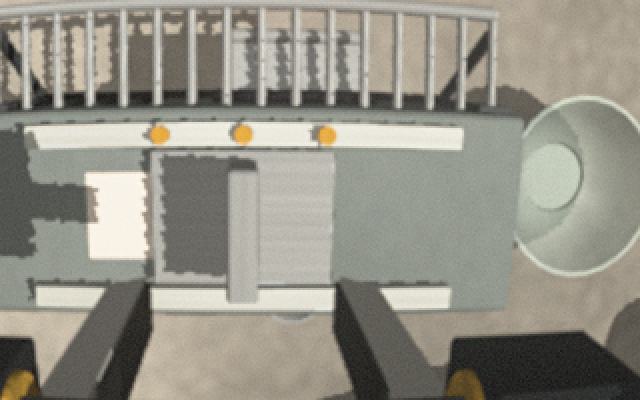

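The tab is at crop x≈244, in line with the middle stud (243,133), so the shutter is half open. Before tilting I'll check where the wrist camera sits and measure the coaster and spice box.

```bash
python3 - <<'E'
from h import *
from scipy.spatial.transform import Rotation as Ro
np.set_printoptions(suppress=True,precision=1)
m=np.load("w1.npz"); c=-m["R"].T@m["t"]; p=np.array([678.03,-141.49,382.61])
ct=Ro.from_euler("xyz",[3.1413,0,2.8732]).inv().apply(c-p); print("cam in tool",ct)
for rpy in ([-3.14159,1.0123,2.8724],[0,np.pi-1.0123-np.pi,0]): 
    if rpy[0]: print("cam offset world",Ro.from_euler("xyz",rpy).apply(ct))
T=cv2.imread("pics/top0.png")[:,:,::-1].copy()
print("coaster",[onz("top",c,10) for a,c in blobs(T,(5,90,50),(20,255,255),(260,210,310,260),60)])
print("spice",[onz("top",c,55) for c in((416,290),(440,268),(472,280),(464,310))])
E
```

```text
cam in tool [ 67.7  -0.5 -81.5]
cam offset world [-101.4   27.4  -14.2]
coaster [array([536.7, 129.7,  10. ])]
spice [array([ 404.9, -206.2,   55. ]), array([ 460.4, -267.6,   55. ]), array([ 431.4, -347.7,   55. ]), array([ 357. , -325.7,   55. ])]
```

{"api": "carry_out", "payload": {"slide": [[-0.4,0.16,0.1],[-0.94,0.388,0.1],[-0.94,0.388,0.1],[-0.94,0.388,0.1],[-0.94,0.388,0.1],[-0.94,0.388,0.1],[-0.94,0.388,0.1],[-0.94,0.388,0.1],[-0.94,0.388,0.1],[-0.94,0.388,0.1]], "dr": [[0,0,0],[0,0,0],[0,0,0],[0,0,0],[0,0,0],[0,0,0],[0,0,0],[0,0,0],[0,0,0],[0,0,0]], "gripper": [0,0,0,0,0,0,0,0,0,0]}}

```text
clock: 6.78
eef_pos: [454.6, -8.9, 409.6]
eef_rot: [-3.141, -0.002, 2.872]
wrist_force: [0.4, 0.3, 0.1]
finger_gap: 0.4
finger_force: 0.0
```

{"api": "carry_out", "payload": {"slide": [[0,0,0],[0,0,0],[0,0,0],[0,0,0],[0,0,0],[0,0,0],[0,0,0],[0,0,0],[0,0,0],[0,0,0]], "dr": [[-0.0427,-0.1545,0],[-0.0427,-0.1545,0],[-0.0427,-0.1545,0],[-0.0427,-0.1545,0],[-0.0427,-0.1545,0],[-0.0427,-0.1545,0],[-0.0427,-0.1545,0],[-0.0427,-0.1545,0],[-0.0427,-0.1545,0],[-0.0427,-0.1545,0]], "gripper": [0,0,0,0,0,0,0,0,0,0]}}

```text
clock: 7.62
eef_pos: [454.1, -8.8, 409.7]
eef_rot: [-3.14, 1.002, 2.872]
wrist_force: [0.0, -0.0, 1.1]
finger_gap: 0.5
finger_force: 0.0
```

```bash
python3 - <<'E'
from h import *
s=read_state(); print(s["clock"],s["eef_pos"],s["eef_rot"],s["joints"].round(2),s["finger_gap"])
E
```

```text
7.6167 [454.05536852  -8.77844384 409.66367819] [-3.13985058  1.00214487  2.87248377] [-0.02 -0.28  2.05 -0.51  0.44 -0.97] 0.5418740615248829
```

{"api": "carry_out", "payload": {"slide": [[0,0,-0.1],[0,0,-0.2],[0,0,-0.3],[0,0,-0.4],[0,0,-0.5],[0,0,-0.6],[0,0,-0.6],[0,0,-0.6]], "dr": [[0,0,0],[0,0,0],[0,0,0],[0,0,0],[0,0,0],[0,0,0],[0,0,0],[0,0,0]], "gripper": [0,0,0,0,0,0,0,0]}}

```text
clock: 8.28
eef_pos: [451.7, -21.4, 286.1]
eef_rot: [3.127, 0.97, 2.871]
wrist_force: [0.8, 0.0, 0.3]
finger_gap: 0.3
finger_force: 0.0
```

```bash
python3 - <<'E'
from h import *
s=read_state(); print(s["clock"],s["eef_pos"],s["eef_rot"],s["joints"].round(2),s["finger_gap"])
E
```

```text
8.2833 [451.74509696 -21.44816388 286.10832189] [3.12727146 0.97010585 2.87107514] [-0.07 -0.13  2.22 -1.04  0.17 -0.43] 0.2886239384825111
```

The arm is stuck at the q4 limit near the wrist singularity. I'll fit a quick kinematic model to plan a route through the flipped wrist.

```bash
cat > k.py <<'E'
import numpy as np
from scipy.optimize import least_squares
from scipy.spatial.transform import Rotation as Ro
def fk(q,p):
    h,r0,L2,L3,e,d=p; R1=Ro.from_euler("Z",q[0]); s=q[1]+q[2]
    W=np.array([r0+L2*np.sin(q[1])+L3*np.sin(s)+e*np.cos(s),0,h+L2*np.cos(q[1])+L3*np.cos(s)-e*np.sin(s)])
    R=Ro.from_euler("ZYZYZ",[q[0],s,q[3],q[4],q[5]]); return R1.apply(W)+R.apply([0,0,d]),R
D=[([1.07243,.300437,1.521502,-2.2e-5,1.32072,-.06663],[230.1,499.41,302.14],[-3.14053,0,2.70986]),
([-.26,.61,.9,0,1.63,-1.56],[678.03,-141.49,382.6],[3.14127,0,2.8732]),([-.20,.62,.87,0,1.65,-1.51],[688.7,-105.5,389.3],[3.141,.005,2.872]),
([-.02,-.28,2.05,-.51,.44,-.97],[454.06,-8.78,409.66],[-3.13985,1.00214,2.87248]),([-.07,-.13,2.22,-1.04,.17,-.43],[451.75,-21.45,286.1],[3.12727,.9701,2.87108])]
def res(p): return np.concatenate([fk(q,p)[0]-x for q,x,_ in D])
P=least_squares(res,[300,0,400,400,0,150]).x
C=np.mean([ (Ro.from_euler("ZYZYZ",[q[0],q[1]+q[2],q[3],q[4],q[5]]).inv()*Ro.from_euler("xyz",r)).as_euler("ZYX")[0] for q,x,r in D[:4]])
lo=np.array([-3.03,-.79,.23,-1.04,0,-2.55]);hi=np.array([3.03,2.21,2.52,4.18,3.07,2.55])
def ik(x,R,q0):
    def f(q):
        a,b=fk(q,P); b=b*Ro.from_euler("Z",C); return np.r_[(a-x)/100,(R*b.inv()).as_rotvec()]
    s=least_squares(f,np.clip(q0,lo+.01,hi-.01),bounds=(lo,hi)); return s.x,np.abs(s.fun).max()
def tool(yaw,a):  # tool axis heading yaw, a below level; tool y level
    z=np.array([np.cos(yaw)*np.cos(a),np.sin(yaw)*np.cos(a),-np.sin(a)]); y=np.array([-np.sin(yaw),np.cos(yaw),0]); return Ro.from_matrix(np.c_[np.cross(y,z),y,z])
def L(x,y,z): return np.array([688.7+.964*x+.266*y,-104.8-.266*x+.964*y,z])
E
python3 - <<'E'
from k import *
np.set_printoptions(suppress=True,precision=2)
print(P,np.abs(res(P)).max(),C, [ (Ro.from_euler("ZYZYZ",[q[0],q[1]+q[2],q[3],q[4],q[5]]).inv()*Ro.from_euler("xyz",r)).as_euler("ZYX") for q,x,r in D])
for yaw in(-.27,0,.25):
  for a in (20,32,45,60):
    R=tool(yaw,np.radians(a)); x=L(-86,30,80)-97*R.apply([0,0,1])
    for q0 in ([0,.5,1.5,0,.6,-1.5],[0,.5,1.5,3.1,.6,1.6]):
        q,e=ik(x,R,q0)
        if e<.02: print(yaw,a,q,"dip",np.degrees(q[1]+q[2])-90)
E
```

```text
Traceback (most recent call last):
  File "k.py", line 12, in <module>
    P=least_squares(res,[300,0,400,400,0,150]).x
      ~~~~~~~~~~~~~^^^^^^^^^^^^^^^^^^^^^^^^^^^
  File "k.py", line 11, in res
    def res(p): return np.concatenate([fk(q,p)[0]-x for q,x,_ in D])
                                       ~~^^^^^
  File "k.py", line 7, in fk
    R=Ro.from_euler("ZYZYZ",[q[0],s,q[3],q[4],q[5]]); return R1.apply(W)+R.apply([0,0,d]),R
  File "scipy/spatial/transform/_rotation.pyx", line 1413, in scipy.spatial.transform._rotation.Rotation.from_euler
ValueError: Expected axis specification to be a non-empty string of upto 3 characters, got ZYZYZ
```

```bash
sed -i 's/Ro.from_euler("ZYZYZ",\[\(.*\),q\[3\],q\[4\],q\[5\]\])/Ro.from_euler("ZYZ",[\1,q[3]])*Ro.from_euler("YZ",[q[4],q[5]])/; s/(Ro.from_euler("ZYZ"\(.*\)q\[5\]\]).inv()/((Ro.from_euler("ZYZ"\1q[5]])).inv()/' k.py
python3 - <<'E'
from k import *
np.set_printoptions(suppress=True,precision=2)
print(P,np.abs(res(P)).max(),C)
for yaw in(-.27,0,.25):
  for a in (20,32,45,60):
    R=tool(yaw,np.radians(a)); x=L(-86,30,80)-97*R.apply([0,0,1])
    for q0 in ([0,.5,1.5,0,.6,-1.5],[0,.5,1.5,3.1,.6,1.6]):
        q,e=ik(x,R,q0)
        if e<.02: print(yaw,a,q,"dip",np.degrees(q[1]+q[2])-90)
E
```

```text
[236.02  70.72 374.58 401.75  54.78 128.06] 36.128558754768704 1.5736733357084338
-0.27 20 [0.01 0.61 2.08 3.51 0.8  1.4 ] dip 64.36329568966949
-0.27 32 [-0.    0.51  2.05  3.66  0.46  1.23] dip 56.244183305518334
-0.27 60 [-0.05  0.45  1.82 -0.3   0.38 -1.09] dip 39.774373120394245
0 20 [-0.13  0.61  2.1   2.97  0.79  1.65] dip 64.79075682322323
0 32 [-0.12  0.5   2.06  2.89  0.44  1.73] dip 56.54575604851138
0 45 [-0.12  0.44  1.97  2.13  0.1   2.5 ] dip 48.12963870235407
0 60 [-0.11  0.44  1.83  0.15  0.36 -1.81] dip 39.89260564751481
0.25 20 [-0.25  0.62  2.05  2.48  0.83  1.87] dip 63.12298777518487
0.25 32 [-0.23  0.52  2.02  2.25  0.53  2.12] dip 55.35800206700719
0.25 60 [-0.16  0.46  1.8   0.48  0.44 -2.38] dip 39.421550715593014
```

The target pose (32° below level) needs the flipped wrist (q4 near π). To keep q6 in range I'll make a half turn about the tool axis, and use a heading to the left of the arm so q4 passes on the positive side. First I'll back up and undo the tilt.

{"api": "carry_out", "payload": {"slide": [[0,0,0.15],[0,0,0.3],[0,0,0.45],[0,0,0.6],[0,0,0.6],[0,0,0.6],[0,0,0.6],[0,0,0.6],[0,0,0.6],[0,0,0.6]], "dr": [[0,0,0],[0,0,0],[0,0,0],[0,0,0],[0,0,0],[0,0,0],[0,0,0],[0,0,0],[0,0,0],[0,0,0]], "gripper": [0,0,0,0,0,0,0,0,0,0]}}

```text
clock: 9.12
eef_pos: [450.9, -20.4, 434.7]
eef_rot: [3.125, 0.969, 2.873]
wrist_force: [0.2, 0.2, 0.2]
finger_gap: 0.4
finger_force: 0.0
```

```bash
python3 - <<'E'
from h import *
from k import tool,Ro
s=read_state(); print(s["clock"],s["eef_pos"],s["eef_rot"],s["joints"].round(3),s["finger_gap"])
R0=Ro.from_euler("xyz",s["eef_rot"]); D=tool(-.27,np.pi/2)
print("to down /360",np.degrees((D*R0.inv()).as_rotvec())/360)
E
```

```text
9.1167 [450.93699856 -20.37288374 434.73268065] [3.12505112 0.96916205 2.87314768] [-0.07  -0.31   1.996 -0.303  0.513 -1.192] 0.42933273258163834
to down /360 [ 0.03868998  0.14933187 -0.00150354]
```

{"api": "carry_out", "payload": {"slide": [[0,0,0],[0,0,0],[0,0,0],[0,0,0],[0,0,0],[0,0,0],[0,0,0],[0,0,0],[0,0,0],[0,0,0]], "dr": [[0.0387,0.1493,-0.0015],[0.0387,0.1493,-0.0015],[0.0387,0.1493,-0.0015],[0.0387,0.1493,-0.0015],[0.0387,0.1493,-0.0015],[0.0387,0.1493,-0.0015],[0.0387,0.1493,-0.0015],[0.0387,0.1493,-0.0015],[0.0387,0.1493,-0.0015],[0.0387,0.1493,-0.0015]], "gripper": [0,0,0,0,0,0,0,0,0,0]}}

```text
clock: 9.95
eef_pos: [451.4, -20.6, 434.8]
eef_rot: [-3.142, 0.003, 2.871]
wrist_force: [0.4, -0.1, -0.2]
finger_gap: 0.5
finger_force: 0.0
```

{"api": "carry_out", "payload": {"slide": [[0,0,0],[0,0,0],[0,0,0],[0,0,0],[0,0,0],[0,0,0],[0,0,0],[0,0,0],[0,0,0]], "dr": [[0,0,-0.14],[0,0,-0.14],[0,0,-0.14],[0,0,-0.14],[0,0,-0.14],[0,0,-0.14],[0,0,-0.14],[0,0,-0.14],[0,0,-0.14]], "gripper": [0,0,0,0,0,0,0,0,0]}}

```text
clock: 10.7
eef_pos: [450.6, -20.3, 435.9]
eef_rot: [3.14, 0.004, 1.995]
wrist_force: [0.3, -0.0, 0.2]
finger_gap: 0.3
finger_force: 0.0
```

{"api": "carry_out", "payload": {"slide": [[0,0,0],[0,0,0],[0,0,0],[0,0,0],[0,0,0],[0,0,0],[0,0,0],[0,0,0],[0,0,0]], "dr": [[0,0,-0.14],[0,0,-0.14],[0,0,-0.14],[0,0,-0.14],[0,0,-0.14],[0,0,-0.14],[0,0,-0.14],[0,0,-0.14],[0,0,-0.14]], "gripper": [0,0,0,0,0,0,0,0,0]}}

```text
clock: 11.45
eef_pos: [450.8, -20.4, 435.9]
eef_rot: [3.14, 0.002, 1.118]
wrist_force: [0.2, -0.3, -0.9]
finger_gap: 0.2
finger_force: 0.0
```

{"api": "carry_out", "payload": {"slide": [[0,0,0],[0,0,0],[0,0,0],[0,0,0],[0,0,0],[0,0,0],[0,0,0],[0,0,0],[0,0,0]], "dr": [[0,0,-0.14],[0,0,-0.14],[0,0,-0.14],[0,0,-0.14],[0,0,-0.14],[0,0,-0.14],[0,0,-0.14],[0,0,-0.14],[0,0,-0.14]], "gripper": [0,0,0,0,0,0,0,0,0]}}

```text
clock: 12.2
eef_pos: [450.9, -20.4, 435.9]
eef_rot: [3.141, 0.002, 0.24]
wrist_force: [-0.0, -0.5, -0.1]
finger_gap: 0.2
finger_force: 0.0
```

```bash
python3 - <<'E'
from h import *
import k
from k import tool,Ro
np.set_printoptions(suppress=True,precision=3)
s=read_state(); print(s["clock"],s["eef_pos"],s["eef_rot"],s["joints"])
# refit with the new exact states
k.D+= [(s["joints"],s["eef_pos"],s["eef_rot"]),([-.07,-.31,1.996,-.303,.513,-1.192],[450.94,-20.37,434.73],None)]
for i,(a,b,c) in enumerate(k.D): print(i,(k.fk(a,k.P)[0]-b).round(0), end=" ")
best=k.least_squares(lambda p:np.concatenate([k.fk(q,p)[0]-x for q,x,_ in k.D]),[300,0,400,400,0,150],loss="soft_l1",f_scale=5)
print("\nrefit",best.x,[(k.fk(a,best.x)[0]-b).round(0) for a,b,c in k.D])
R0=Ro.from_euler("xyz",s["eef_rot"]); F=Ro.from_euler("z",np.pi)
for a in (60,32): print(a,"turn/360",np.degrees((tool(.25,np.radians(a))*F*R0.inv()).as_rotvec())/360)
E
```

```text
12.2 [450.867 -20.41  435.888] [3.141 0.002 0.24 ] [-0.126  0.005  1.555 -0.001  1.584  1.205]
0 [ 36. -10.  11.] 1 [-11. -36.   2.] 2 [ -9. -32.   1.] 3 [ -0. -27. -16.] 4 [ -6. -29.   2.] 5 [ 20. -39.  -4.] 6 [ -0. -30. -15.] 
refit [211.495  10.9   424.805 442.994  38.398 165.258] [array([ 36., -11.,   3.]), array([ -2., -38.,   0.]), array([ -0., -34.,   0.]), array([ -0., -35.,  -5.]), array([  1., -34.,   0.]), array([  2., -37.,   2.]), array([ -3., -35.,  -1.])]
60 turn/360 [ 0.02  -0.081  0.002]
32 turn/360 [ 0.039 -0.157  0.001]
```

{"api": "carry_out", "payload": {"slide": [[0,0,0],[0,0,0],[0,0,0],[0,0,0],[0,0,0],[0,0,0],[0,0,0],[0,0,0],[0,0,0],[0,0,0]], "dr": [[0.039,-0.157,0.001],[0.039,-0.157,0.001],[0.039,-0.157,0.001],[0.039,-0.157,0.001],[0.039,-0.157,0.001],[0.039,-0.157,0.001],[0.039,-0.157,0.001],[0.039,-0.157,0.001],[0.039,-0.157,0.001],[0.039,-0.157,0.001]], "gripper": [0,0,0,0,0,0,0,0,0,0]}}

```text
clock: 13.03
eef_pos: [450.4, -20.6, 435.5]
eef_rot: [-3.14, -1.015, 0.244]
wrist_force: [0.3, -0.7, -0.2]
finger_gap: 0.6
finger_force: 0.0
```

```bash
sed -i 's/h,r0,L2,L3,e,d=p/h,r0,L2,L3,e,d,o=p/; s/W=np.array(\[\(.*\),0,h+/W=np.array([\1,o,h+/; s/\[300,0,400,400,0,150\]/[211,11,425,443,38,165,36]/' k.py
python3 - <<'E'
from h import *
from k import *
np.set_printoptions(suppress=True,precision=3)
s=read_state(); q=s["joints"]; print(s["clock"],s["eef_pos"],s["eef_rot"],q)
print(P.round(0),np.abs(res(P)).max(), fk(q,P)[0]-s["eef_pos"])
F=Ro.from_euler("z",np.pi); R=tool(.25,np.radians(32))*F; zt=R.apply([0,0,1])
dst=[s["eef_pos"]+[0,0,-dz] for dz in range(50,301,50)]+[L(-86,30,80)-97*zt-60*np.array([zt[0],zt[1],0])*1.0,L(-86,30,80)-97*zt,L(-86,30,106)-97*zt]
for x in dst: q,e=ik(x,R,q); print(x.round(0),q,e.round(3))
E
```

```text
13.0333 [450.393 -20.621 435.463] [-3.14  -1.015  0.244] [-0.299 -0.306  2.007  0.798  0.662  0.582]
[222.  -8. 428. 453.  41. 177.  36.] 2.618687131780561 [-0.908  1.242  2.275]
[450. -21. 385.] [-0.303 -0.261  2.094  0.94   0.584  0.4  ] 0.0
[450. -21. 335.] [-0.303 -0.202  2.168  1.129  0.515  0.179] 0.0
[450. -21. 285.] [-0.303 -0.12   2.231  1.386  0.471 -0.112] 0.0
[450. -21. 235.] [-0.303 -0.014  2.278  1.691  0.465 -0.453] 0.0
[450. -21. 185.] [-0.303  0.115  2.308  1.983  0.508 -0.783] 0.0
[450. -21. 135.] [-0.303  0.264  2.321  2.211  0.589 -1.05 ] 0.0
[485. -86. 131.] [-0.448  0.353  2.195  1.99   0.639 -0.928] 0.0
[534. -73. 131.] [-0.366  0.418  2.086  2.027  0.577 -0.891] 0.0
[534. -73. 157.] [-0.366  0.356  2.083  1.934  0.552 -0.781] 0.0
```

The refit model is good to about 2.6 mm and the flipped route is feasible. I'll descend in front of the lamp.

{"api": "carry_out", "payload": {"slide": [[0,0,-0.1],[0,0,-0.2],[0,0,-0.3],[0,0,-0.4],[0,0,-0.5],[0,0,-0.6],[0,0,-0.7],[0,0,-0.8],[0,0,-0.9],[0,0,-0.9]], "dr": [[0,0,0],[0,0,0],[0,0,0],[0,0,0],[0,0,0],[0,0,0],[0,0,0],[0,0,0],[0,0,0],[0,0,0]], "gripper": [0,0,0,0,0,0,0,0,0,0]}}

```text
clock: 13.87
eef_pos: [450.2, -20.0, 207.4]
eef_rot: [-3.134, -1.009, 0.24]
wrist_force: [-0.5, -0.9, 0.2]
finger_gap: 0.4
finger_force: 0.0
```

{"api": "carry_out", "payload": {"slide": [[0,0,-0.1],[0,0,-0.2],[0,0,-0.3],[0,0,-0.372],[0,0,-0.372],[0,0,-0.372],[0,0,-0.372],[0,0,-0.372]], "dr": [[0,0,0],[0,0,0],[0,0,0],[0,0,0],[0,0,0],[0,0,0],[0,0,0],[0,0,0]], "gripper": [0,0,0,0,0,0,0,0]}}

```text
clock: 14.53
eef_pos: [451.6, -20.4, 119.7]
eef_rot: [-3.132, -1.016, 0.236]
wrist_force: [0.2, -0.7, -0.7]
finger_gap: 0.4
finger_force: 0.0
```

```bash
python3 - <<'E'
from h import *
from k import *
np.set_printoptions(suppress=True,precision=3)
s=read_state(); print(s["clock"],s["eef_pos"],s["eef_rot"],s["joints"],s["wrist_force"])
zt=Ro.from_euler("xyz",s["eef_rot"]).apply([0,0,1]); tip=s["eef_pos"]+97*zt; print("tip",tip,"to go",L(-86,30,66)-tip)
cv2.imwrite("pics/s2.png",cv2.resize(camera("side")[130:370,180:480,::-1],None,fx=2.5,fy=2.5))
E
```

```text
14.5333 [451.631 -20.404 119.669] [-3.132 -1.016  0.236] [-0.298  0.321  2.323  2.292  0.627 -1.129] [ 0.196 -0.721 -0.67 ]
tip [531.596  -0.222  68.608] to go [ 82.18  -52.782  -2.608]
```

View pics/s2.png

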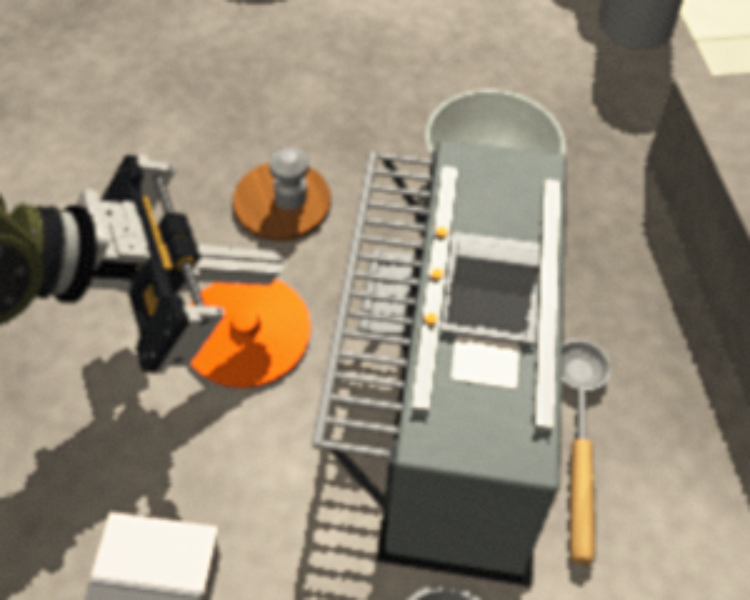

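The side crop shows the closed fingers with the tip at (283,265), over the lid and clear of the grille, whose front bar runs (373,155)–(318,443). The paddle shows through the bars near (385,290), and the tab lines up with the middle stud. I'll move in under the paddle, low.

{"api": "carry_out", "payload": {"slide": [[0.08,-0.053,-0.012],[0.16,-0.106,-0.012],[0.22,-0.15,-0.012],[0.27,-0.18,-0.012],[0.31,-0.2,-0.012],[0.328,-0.212,-0.012],[0.328,-0.212,-0.012],[0.328,-0.212,-0.012]], "dr": [[0,0,0],[0,0,0],[0,0,0],[0,0,0],[0,0,0],[0,0,0],[0,0,0],[0,0,0]], "gripper": [0,0,0,0,0,0,0,0]}}

```text
clock: 15.25
eef_pos: [531.6, -73.2, 113.6]
eef_rot: [-3.125, -1.009, 0.228]
wrist_force: [-3.4, -0.0, -15.2]
finger_gap: 0.5
finger_force: 0.0
```

```bash
python3 - <<'E'
from h import *
from k import *
np.set_printoptions(suppress=True,precision=3)
s=read_state(); print(s["clock"],s["eef_pos"],s["eef_rot"],s["joints"],s["wrist_force"])
zt=Ro.from_euler("xyz",s["eef_rot"]).apply([0,0,1]); tip=s["eef_pos"]+97*zt; print("tip",tip,"to go",L(-86,30,66)-tip)
E
```

```text
15.25 [531.589 -73.205 113.636] [-3.125 -1.009  0.228] [-0.364  0.461  2.093  2.097  0.596 -0.958] [ -3.384  -0.036 -15.162]
tip [611.195 -53.119  61.979] to go [2.581 0.115 4.021]
```

There's an unexpected 15 N downward on the tool. I'll look from both views.

```bash
python3 - <<'E'
from h import *
S=camera("side")[180:340,220:400,::-1]; W=camera("wrist")[:,:,::-1]
a=cv2.resize(S,(400,356)); b=cv2.resize(W,(400,250))
o=np.zeros((606-6,800,3),np.uint8); o[:356,:400]=a; o[:250,400:]=b
c=cv2.resize(camera("top")[160:270,330:450,::-1],(371,340)); o[255:595,405:776]=c
cv2.imwrite("pics/m1.png",o); print(read_state()["wrist_force"])
E
```

```text
[ -6.29643739  -0.59025387 -19.69460136]
```

View pics/m1.png

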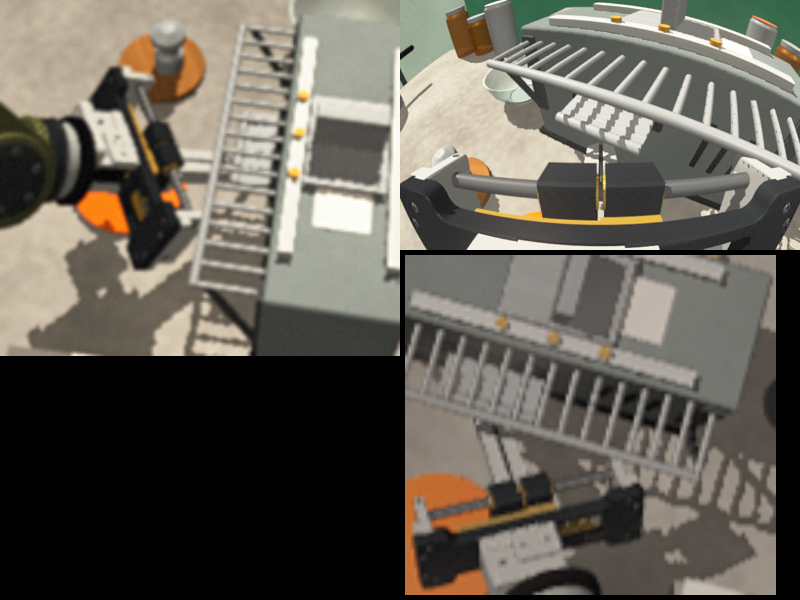

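The skewed heading brings the gripper's right end against the grille's front bar (wrist panel right edge, top panel (640,485)). I'll back off and square up to the lamp.

{"api": "carry_out", "payload": {"slide": [[-0.08,0.053,0],[-0.16,0.106,0],[-0.24,0.16,0],[-0.32,0.212,0],[-0.328,0.212,0],[-0.328,0.212,0],[-0.328,0.212,0]], "dr": [[0,0,0],[0,0,0],[0,0,0],[0,0,0],[0,0,0],[0,0,0],[0,0,0]], "gripper": [0,0,0,0,0,0,0]}}

```text
clock: 15.98
eef_pos: [452.4, -20.9, 116.3]
eef_rot: [-3.133, -1.017, 0.236]
wrist_force: [0.5, -0.7, 0.5]
finger_gap: 0.5
finger_force: 0.0
```

```bash
python3 - <<'E'
from h import *
from k import *
np.set_printoptions(suppress=True,precision=3)
s=read_state(); print(s["clock"],s["eef_pos"],s["eef_rot"],s["joints"],s["wrist_force"])
F=Ro.from_euler("z",np.pi); R0=Ro.from_euler("xyz",s["eef_rot"])
for a in (27,32):
  q=s["joints"]
  for yaw in(.1,0,-.1,-.2,-.27):
    R=tool(yaw,np.radians(a))*F; q,e=ik(s["eef_pos"]+[0,12,0],R,q); print(yaw,q,e.round(3))
  print(a,"turn/360",np.degrees((R*R0.inv()).as_rotvec())/360)
  for t in(L(-150,30,68),L(-86,30,68),L(-86,30,100)):
    x=t-97*R.apply([0,0,1]); q,e=ik(x,R,q); print(x,q,e.round(3), x-s["eef_pos"])
E
```

```text
15.9833 [452.426 -20.918 116.301] [-3.133 -1.017  0.236] [-0.298  0.334  2.321  2.304  0.635 -1.144] [ 0.548 -0.687  0.464]
0.1 [-0.205  0.351  2.352  2.707  0.689 -1.371] 0.0
0 [-0.153  0.349  2.356  2.921  0.67  -1.47 ] 0.0
-0.1 [-0.099  0.35   2.354  3.142  0.662 -1.574] 0.0
-0.2 [-0.046  0.353  2.347  3.364  0.665 -1.68 ] 0.0
-0.27 [-0.01   0.358  2.338  3.517  0.675 -1.752] 0.0
27 turn/360 [-0.001 -0.013 -0.082]
[468.784 -12.927 112.037] [-0.022  0.391  2.298  3.502  0.667 -1.748] 0.0 [16.358  7.991 -4.263]
[530.48  -29.951 112.037] [-0.064  0.467  2.148  3.476  0.59  -1.76 ] 0.0 [78.054 -9.033 -4.263]
[530.48  -29.951 144.037] [-0.064  0.382  2.151  3.523  0.513 -1.815] 0.0 [78.054 -9.033 27.737]
0.1 [-0.197  0.316  2.336  2.652  0.556 -1.309] 0.0
0 [-0.149  0.314  2.339  2.891  0.533 -1.436] 0.0
-0.1 [-0.099  0.315  2.338  3.143  0.523 -1.574] 0.0
-0.2 [-0.05   0.319  2.331  3.395  0.529 -1.714] 0.0
-0.27 [-0.017  0.323  2.323  3.566  0.542 -1.807] 0.0
32 turn/360 [-0.001  0.001 -0.082]
[472.8   -14.038 119.402] [-0.031  0.341  2.274  3.564  0.512 -1.819] 0.0 [20.374  6.879  3.102]
[534.496 -31.062 119.402] [-0.07   0.427  2.122  3.546  0.442 -1.836] 0.0 [ 82.07  -10.145   3.102]
[534.496 -31.062 151.402] [-0.07   0.347  2.12   3.628  0.369 -1.925] 0.0 [ 82.07  -10.145  35.102]
```

{"api": "carry_out", "payload": {"slide": [[0,0.032,0],[0,0.032,0],[0,0.032,0],[0,0.032,0],[0.03,0.032,-0.016],[0.065,0.032,-0.016],[0.065,0.032,-0.016],[0.065,0.032,-0.016]], "dr": [[-0.001,-0.013,-0.082],[-0.001,-0.013,-0.082],[-0.001,-0.013,-0.082],[-0.001,-0.013,-0.082],[-0.001,-0.013,-0.082],[-0.001,-0.013,-0.082],[-0.001,-0.013,-0.082],[-0.001,-0.013,-0.082]], "gripper": [0,0,0,0,0,0,0,0]}}

```text
clock: 16.65
eef_pos: [469.0, -12.0, 111.5]
eef_rot: [-3.136, -1.097, -0.278]
wrist_force: [-0.1, 0.1, 0.5]
finger_gap: 0.7
finger_force: 0.0
```

```bash
cat > st.py <<'E'
from h import *
from k import *
np.set_printoptions(suppress=True,precision=3)
s=read_state(); print(s["clock"],s["eef_pos"],s["eef_rot"],s["joints"],s["wrist_force"])
zt=Ro.from_euler("xyz",s["eef_rot"]).apply([0,0,1]); tip=s["eef_pos"]+97*zt; print("tip",tip,"to go",L(-86,30,68)-tip)
E
python3 st.py
```

```text
16.65 [469.026 -12.044 111.458] [-3.136 -1.097 -0.278] [-0.022  0.398  2.3    3.503  0.673 -1.74 ] [-0.053  0.073  0.498]
tip [552.175 -35.266  67.232] to go [ 61.601 -17.738   0.768]
```

Squared up. Now I'll move in 64 mm along the lamp normal.

{"api": "carry_out", "payload": {"slide": [[0.06,-0.017,0],[0.12,-0.034,0],[0.18,-0.051,0],[0.22,-0.063,0],[0.246,-0.07,0],[0.246,-0.07,0],[0.246,-0.07,0]], "dr": [[0,0,0],[0,0,0],[0,0,0],[0,0,0],[0,0,0],[0,0,0],[0,0,0]], "gripper": [0,0,0,0,0,0,0]}}

```text
clock: 17.23
eef_pos: [528.6, -30.2, 110.9]
eef_rot: [-3.138, -1.095, -0.275]
wrist_force: [0.4, -0.4, -0.6]
finger_gap: 0.4
finger_force: 0.0
```

```bash
cat >>st.py <<'E'
import time
n=f"pics/m{int(time.time())}.png"
S=camera("side")[180:340,220:400,::-1]; W=camera("wrist")[:,:,::-1]
o=np.zeros((360,800,3),np.uint8); o[:356,:400]=cv2.resize(S,(400,356)); o[:250,400:]=cv2.resize(W,(400,250)); cv2.imwrite("pics/cur.png",o)
E
python3 st.py; cp pics/cur.png pics/m2.png
```

```text
17.2333 [528.572 -30.226 110.921] [-3.138 -1.095 -0.275] [-0.067  0.47   2.153  3.47   0.593 -1.75 ] [ 0.404 -0.437 -0.645]
tip [611.632 -53.355  66.478] to go [2.144 0.351 1.522]
```

View pics/m2.png

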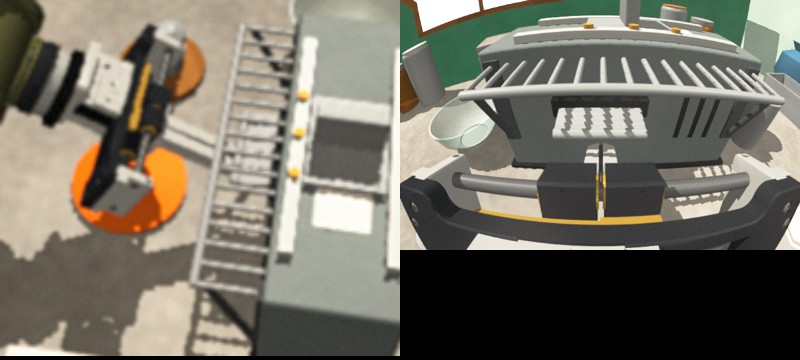

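The wrist panel shows the finger tips (600,150) centred under the paddle (600,122), with no contact. I'll lift.

{"api": "carry_out", "payload": {"slide": [[0,0,0.02],[0,0,0.04],[0,0,0.06],[0,0,0.075],[0,0,0.09],[0,0,0.105],[0,0,0.12],[0,0,0.13],[0,0,0.13],[0,0,0.13]], "dr": [[0,0,0],[0,0,0],[0,0,0],[0,0,0],[0,0,0],[0,0,0],[0,0,0],[0,0,0],[0,0,0],[0,0,0]], "gripper": [0,0,0,0,0,0,0,0,0,0]}}

```text
clock: 18.17
eef_pos: [528.9, -30.0, 143.8]
eef_rot: [-3.138, -1.096, -0.276]
wrist_force: [0.2, -0.8, -0.3]
finger_gap: 0.4
finger_force: 0.0
```

```bash
python3 st.py; cp pics/cur.png pics/m3.png
```

```text
18.1667 [528.86  -29.968 143.847] [-3.138 -1.096 -0.276] [-0.066  0.382  2.155  3.52   0.514 -1.807] [ 0.203 -0.755 -0.332]
tip [611.953 -53.121  99.479] to go [  1.823   0.117 -31.479]
```

View pics/m3.png

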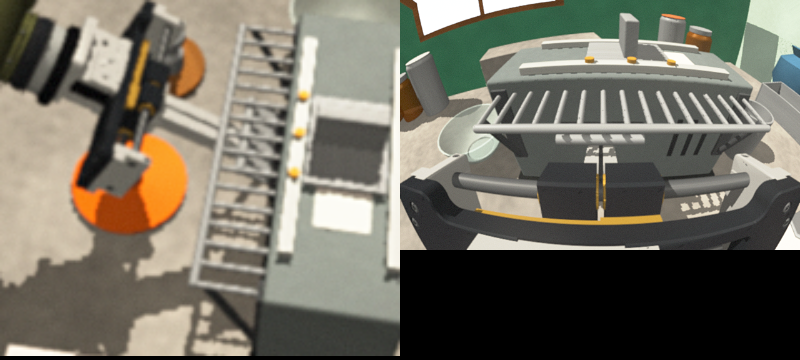

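The paddle edge has risen to wrist panel (600,138) and the force is about 0, so it has snapped up. I'll drop slightly, back out, and verify.

{"api": "carry_out", "payload": {"slide": [[0,0,-0.06],[0,0,-0.1],[-0.08,0.022,-0.1],[-0.18,0.05,-0.1],[-0.3,0.083,-0.1],[-0.4,0.11,-0.08],[-0.4,0.11,0],[-0.4,0.11,0.1],[-0.4,0.11,0.1],[-0.4,0.11,0.1]], "dr": [[0,0,0],[0,0,0],[0,0,0],[0,0,0],[0,0,0],[0,0,0],[0,0,0],[0,0,0],[0,0,0],[0,0,0]], "gripper": [0,0,0,0,0,0,0,0,0,0]}}

```text
clock: 19.1
eef_pos: [429.0, -2.4, 169.5]
eef_rot: [-3.136, -1.098, -0.277]
wrist_force: [-0.7, -0.1, -0.2]
finger_gap: 0.5
finger_force: 0.0
```

```bash
python3 - <<'E'
from h import *
from k import *
np.set_printoptions(suppress=True,precision=1)
s=read_state(); print(s["clock"],s["eef_pos"],s["wrist_force"])
m=camera_model("wrist"); W=camera("wrist")
for n,p in (("on",L(-90,30,120)),("off",L(-95,30,97)),("tabhalf",L(0,0,213)),("tabclosed",L(0,-40,213)),("bar",L(-109,30,148))): print(n,(proj("wrist",p,m)-[200,60])*3)
cv2.imwrite("pics/w9.png",cv2.resize(W[60:250,200:460,::-1],None,fx=3,fy=3))
for n,box,z in (("top",(300,220,380,290),5),("side",(240,230,320,300),5)):
    print("lid",[onz(n,c,z) for a,c in blobs(camera(n),(5,150,80),(20,255,255),box,100)])
E
```

```text
19.1 [429.   -2.4 169.5] [-0.7 -0.1 -0.2]
on [357.8 301.9]
off [358.2 374.8]
tabhalf [446.6 -69.2]
tabclosed [563.9 -63.3]
bar [357.1 250.2]
lid [array([502.2, -17.2,   5. ])]
lid [array([496.1, -20.6,   5. ])]
```

View pics/w9.png

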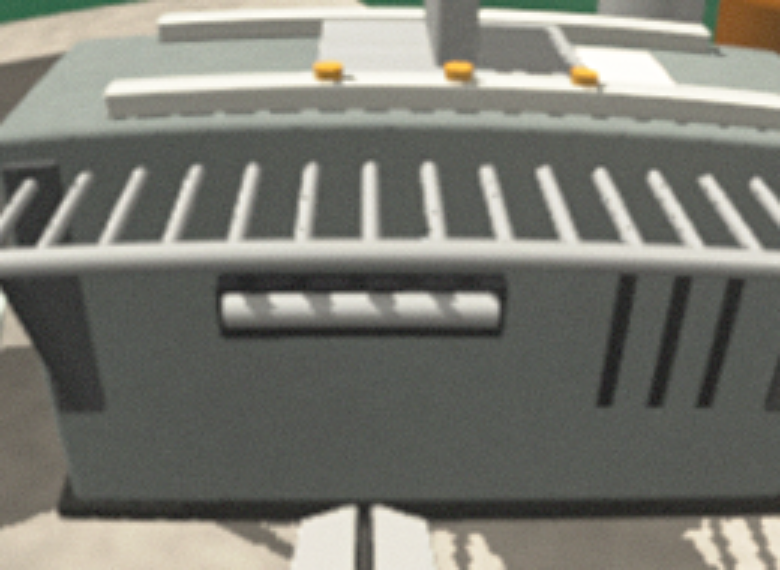

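The paddle edge is at crop (360,308), matching the "on" prediction of (358,302) rather than "off" (375). The tab is at x≈450, over the middle stud, and the lid hasn't moved. Handing in.

```bash
python3 -c "
from cell import *
print(sign_off())"
```

```text
the job is handed in; nothing more can be done
None
```

The job is handed in at about 19 s: the last images show the shutter at its half-open stop and the switch up, and the lid, the only bystander I re-measured, had not moved. On the first approach the gripper's right end pressed the grille with about 20 N, so I backed off and squared up to the lamp.

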